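# Slide the bike light home in its charging dock

## Task

Put the yellow bike light on charge: set it lens-first on the dock's deck between the white guide rails, then push it gently along the rails until it clicks home on the charging contacts. Leave it latched there, and leave the other things on the bench as they are.

Things in the scene. Friction and masses are not known exactly. Their poses are not given: they have to be found in the camera images.
- light: yellow bike light, 0.15 kg, 84 x 34 x 43 mm, black lens end, flat upright tail. Yellow body (34 mm wide, from 14 mm up; grip its sides) on a grey slide shoe (84 x 40 mm, 6 thick), 30 mm neck between. Stands upright on the bench, lens pointing away from the robot within 35 degrees. Origin: centre of the underside; x to the lens, z up; lens face x = +42 mm, tail face x = -42 mm
- dock: black charging dock fixed to the bench, 255 x 122 mm, flat deck 12 mm above the bench, from x = -130 to +125 mm. Origin under it at bench height; x is the push-in direction, y = 0 the centreline of the white guide rails (11 mm high). The grey contact block at the far end is clamped at a varying setting: its stop face is anywhere from x = 55 to 89 mm, the latched light's origin 44 mm short of it
- dock_mouth (a point): centre of the open mouth of the guide rails, on the deck (dock x = -115 mm), axes as the dock; the rails are 87 mm apart here and close evenly towards the throat
- dock_throat (a point): centre of the throat, on the deck (dock x = -15 mm): rails 43 mm apart from here on. From 10 mm further in, lips 7.5 mm above the deck overhang the shoe, so the light can only be slid in flat along the deck; its yellow body rides above rails and lips, which end 12 mm above the deck
- contacts (a joint): sprung brass charging contacts in the block, m: 0 = fully out; 0.004 when the catch clicks, 0.006 at the hard stop (1 N at first touch, 4.5 N there). Sliding in takes 5 to 12 N on the tail, pushed low near the deck (more if pushed high); then the block stops it hard. Driving it into rails, catch or block with more than 30 N breaks them: about 14 N is plenty
- catch (a joint): sprung steel catch in the deck before the block, m: 0 = up; pressed down 0.003 while the shoe runs over it; up again when it clicks into the notch under the shoe, 2 mm before the hard stop, and then the light cannot slide back
- headlamp: grey plastic headlamp, about 50 x 70 x 42 mm, loose, to be left alone; origin at the centre of its underside
- polish_tin: red round shoe polish tin, 78 mm across, 26 mm high, loose, to be left alone; origin at the centre of its underside
- dog_bowl: stainless dog bowl, 180 mm across, 55 mm high, loose, to be left alone; origin at the centre of its underside
- jar: glass jar with a screw-top lid, 86 mm across, 125 mm high, loose, to be left alone; origin at the centre of its underside
- shoe_stretcher: wooden shoe stretcher, 290 x 76 x 60 mm, loose, to be left alone; origin under its middle, x along its length
- mini_pump: aluminium and black mini bike pump, 200 mm long, 30 mm high, loose, to be left alone; origin under its middle, x along its length

How it is judged:
By the outcome, as a careful person would: the job done as asked, in the order asked, and still so for the second after the job is handed in, with the robot touching nothing.
It also fails if it takes over 67 s, if anything falls off the work surface, if the arm or the gripper's body presses on something with over 40 N, if the wrist force passes 120 N, or if a joint passes its speed limit or range.

## Robot

A 6-joint arm with a two-finger parallel gripper is mounted at the origin on the work surface. World frame = base frame: x ahead of the robot, y to its left, z up, the work surface at z = 0. Lengths are in m, angles in rad, forces in N, time in s.
With the tool pointing down it reaches from about 0.375 to 0.975 m from the base axis. Payload 3.8 kg.
Tool frame: the origin (TCP) lies at the very end of the fingers, on their centre line; the grasp point (between the pads) lies 19 mm behind it (grip_depth is the distance from the TCP to the grasp point, in m); z points along the fingers, y is the direction in which the jaws open and shut (so a half turn about z gives the same grasp; the last joint's range is limited). The gripper opens to 85 mm and grips with 20 to 120 N. Pads are 22 mm wide; open, the fingers measure 114 mm over their backs; the gripper's body (76 mm by 85 mm) begins 54 mm behind the grasp point. The pads swing forward as they close: fully open they stand 13 mm farther back than shut.
Start: joints at [-1.173, 0.264, 1.604, -0, 1.274, -0.037], TCP at [0.284, -0.612, 0.231] pointing down, gripper open.
Joint ranges: [-2.63, 2.63], [-0.94, 2.18], [0.31, 2.57], [-1.31, 4.45], [0, 2.66], [-2.55, 2.55]. Speed limits (rad/s): [2.57, 2.57, 3.14, 3.14, 3.14, 3.14].

## Interface

Orientations are given as a unit quaternion [x, y, z, w].
In Python, from plant import * gives the robot as it stands.
- The arm moves only by the shell command python3 -m inch 'ROWS'. ROWS is JSON, a list of rows, each a list of 5 numbers: the opening, from 0 (shut) to 1 (fully open), then the shift along the tool's x, y, z normalised to -1 to 1, where 1 is 300 mm, then the turn about the tool's z normalised to -1 to 1, where 1 is 90 degrees. In form: [[jaw, dx, dy, dz, roll], ...]. A call has 1 to 20 rows; each row is the pose to reach, as a shift and turn from the pose measured when the call began, along the tool's axes at that moment; what a row does not reach only later rows make up. A row lasts 1/12 s, in which the tool goes at most 41.7 mm and 7.16 degrees, less where a joint would pass 70% of its speed; a pose out of reach is approached as far as the arm can. A call with a number of a shift or a turn outside -1 to 1 is refused whole. A call with a gripper value outside its range is refused whole. The fingers move at their own pace and stop on an object; the grip force is fixed at half the most. Time passes only in rows, so rows that repeat a pose let the fingers close. It gives the time, the measured TCP pose, the force and the opening at its end, in the units of the state.
- read_state(): the state, without advancing time (a new reading comes with each control period).
- grab_frame(name): name is "scene" or "top" or "wrist"; returns a dict with "image" (400x640x3 uint8, red, green, blue), "vfov" (degrees; the focal length in pixels is half the picture's height over the tangent of half this angle, whatever the lens; pixels are square), "cx", "cy" (the principal point, pixels), "extrinsics" (4x4, takes a point from camera to world coordinates). Camera axes: x right, y up, looking along -z (the intrinsics and any distortion apply to the point x, -y, -z); pixel columns grow to the right and rows downward; lengths in m; the calibration is good to about 2 mm. A picture is of the moment at which its call begins. There is no depth.
- close_job(): hands the job in, once; it reports no verdict.
Trained networks look in a picture, given as the dict that the camera call returned (one of the last four; its "shot" number tells which), for a name from the list of things; names that differ only in an ending like _2 or _b are one class to them, and where a whole thing is asked for, a point or a joint stands for the part that bears it (a point fixed in the world has none). Each returns a list of dicts, best first, with "score" (0 to 1); they miss things now and then, are a little off and sometimes report something else, mostly with a low value. They report only what shows in the picture. A call takes as long as a camera call.
- spot_in(label, picture): "point" ([column, row] in pixels, amid what is visible of it).
- masks_of(label, picture): "mask" (400x640 bool, what is visible of it) and "point" ([column, row] in pixels, amid what is visible of it).
- place_of(label, picture): "point" ([column, row] in pixels: a listed point, or the origin of a listed thing).
The state is a dict: "t": time; "joints": joint angles; "dq": joint speeds; "tau": joint torques, N m; "position": TCP position; "eef_rot": TCP orientation; "force": force on the tool from outside, world axes, zero at the start; "moment": the same for the moment, N m; "grip_width": finger opening in m.
Only numpy, scipy, OpenCV 4.12 (cv2) and the standard library are available. Lean on these libraries where they do the work, as an engineer would, in place of code of your own. Each camera call takes 0.05 s, during which the arm holds its last target. There are 200 camera calls.

## Working session

There is one attempt and no reset: what is moved stays moved. The work goes in short steps, Python scripts to look and compute and a shell command to move; the robot and the scene stay as the last step left them, time stands still between calls to the robot, and variables do not carry over. Pictures are saved under pics/ and viewed, about 8 in all and at most 12, crops included, and the job is handed in when it is done.

```bash
ls; mkdir -p pics; cat > h.py <<'E'
from plant import *
import numpy as np, cv2
from scipy.spatial.transform import Rotation as R
def ray(p,px):
    H,W=p["image"].shape[:2]; f=H/2/np.tan(np.radians(p["vfov"])/2)
    d=np.array([(px[0]-p["cx"])/f,-(px[1]-p["cy"])/f,-1.0]); E=np.array(p["extrinsics"])
    return E[:3,3],E[:3,:3]@d
def at(p,px,z):
    o,d=ray(p,px); return o+d*(z-o[2])/d[2]
def proj(p,X):
    H,W=p["image"].shape[:2]; f=H/2/np.tan(np.radians(p["vfov"])/2); E=np.array(p["extrinsics"])
    c=E[:3,:3].T@(np.array(X)-E[:3,3]); return np.array([p["cx"]+f*c[0]/-c[2],p["cy"]-f*c[1]/-c[2]])
def save(p,n): cv2.imwrite("pics/"+n,cv2.cvtColor(p["image"],cv2.COLOR_RGB2BGR))
E
python3 - <<'E'
from h import *
s=read_state(); print({k:np.round(v,3) for k,v in s.items()})
for n in ["top","scene"]:
    p=grab_frame(n); save(p,n+"0.png"); print(n,[k for k in p],p["vfov"],p["cx"],p["cy"],np.round(p["extrinsics"],3).tolist())
    for l,z in [("light",0),("dock",0),("dock_mouth",.012),("dock_throat",.012),("contacts",.02),("catch",.012),("headlamp",0),("jar",0),("dog_bowl",0),("polish_tin",0),("shoe_stretcher",0),("mini_pump",0)]:
        r=place_of(l,p) if l not in("contacts","catch") else spot_in(l,p)
        for q in r[:2]: print(l,round(q["score"],2),np.round(q["point"],1),np.round(at(p,q["point"],z),3))
cv2.imwrite("pics/both.png",cv2.imread("pics/top0.png"))
E
```

```text
pics
{'t': np.float64(0.0), 'joints': array([-1.173,  0.265,  1.605,  0.   ,  1.274, -0.037]), 'dq': array([-0.001,  0.001,  0.001, -0.002, -0.001,  0.001]), 'tau': array([ 1.0000e-03, -5.1511e+01, -3.6732e+01,  0.0000e+00,  1.3000e-02,
       -0.0000e+00]), 'position': array([ 0.284, -0.612,  0.23 ]), 'eef_rot': array([ 0.976,  0.216, -0.   , -0.001]), 'force': array([-0.234,  0.099, -0.538]), 'moment': array([0.042, 0.017, 0.037]), 'grip_width': np.float64(0.085)}
top ['image', 'vfov', 'cx', 'cy', 'extrinsics', 'shot'] 54.034422991206746 320.27071950022327 202.00220460027165 [[-0.027, 0.987, -0.16, 0.371], [-1.0, -0.028, -0.004, -0.037], [-0.009, 0.16, 0.987, 1.232], [0.0, 0.0, 0.0, 1.0]]
light 0.62 [366.8 174.2] [ 0.658 -0.184  0.   ]
dock 0.6 [266.4 201.3] [0.578 0.14  0.   ]
dock 0.2 [414.2 221. ] [ 0.502 -0.326  0.   ]
dock_mouth 0.85 [266.2 234.2] [0.473 0.139 0.012]
catch 0.37 [264.4 201.1] [0.577 0.144 0.012]
headlamp 0.74 [365.2 224.6] [ 0.495 -0.171  0.   ]
jar 0.59 [205.  193.9] [0.608 0.336 0.   ]
jar 0.2 [462.6 234.1] [ 0.457 -0.474  0.   ]
dog_bowl 0.96 [178.8 252.4] [
[... 299 characters left out ...]
277, -0.715, 0.641, 1.487], [0.961, 0.214, -0.177, -0.288], [-0.01, 0.665, 0.747, 1.093], [0.0, 0.0, 0.0, 1.0]]
light 0.63 [164.4 204. ] [ 0.464 -0.473  0.   ]
light 0.57 [283.4 235.8] [ 0.673 -0.171  0.   ]
dock 0.89 [384.7 186.3] [0.581 0.156 0.   ]
dock_mouth 0.71 [368.6 158.4] [0.468 0.146 0.012]
dock_throat 0.57 [381.9 177.9] [0.557 0.156 0.012]
headlamp 0.8 [269.8 192.3] [ 0.507 -0.173  0.   ]
headlamp 0.5 [164.6 201.6] [ 0.455 -0.472  0.   ]
jar 0.95 [443.6 181.2] [0.612 0.331 0.   ]
jar 0.63 [384.6 190.2] [0.595 0.151 0.   ]
polish_tin 0.61 [211.6 201.3] [ 0.493 -0.342  0.   ]
shoe_stretcher 0.93 [218.2 260.4] [ 0.702 -0.353  0.   ]
mini_pump 0.55 [162.4 204.2] [ 0.464 -0.479  0.   ]
```

View pics/top0.png

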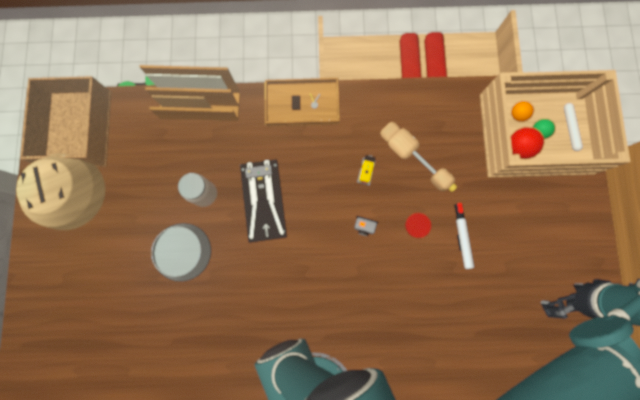

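View pics/scene0.png

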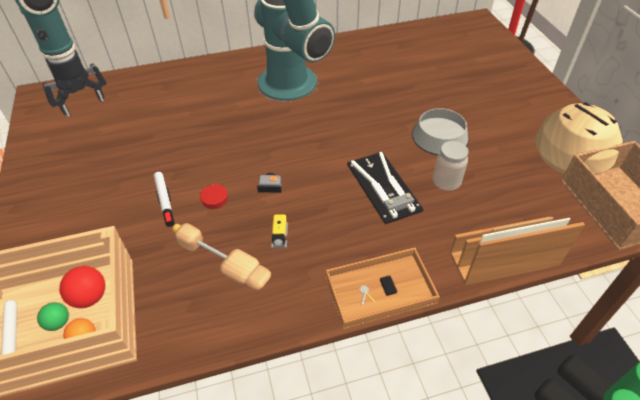

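The top view shows the yellow light at (366,170), lens up and slightly right. The dock is at (263,200) with its mouth at (266,234), opening toward the robot. The scene view agrees.

```bash
python3 -m inch '[[1,0.85,-0.4,0,0.22],[1,0.85,-0.4,0,0.22],[1,0.85,-0.4,0,0.22],[1,0.85,-0.4,0,0.22],[1,0.85,-0.4,0,0.22],[1,0.85,-0.4,0,0.22],[1,0.85,-0.4,0,0.22],[1,0.85,-0.4,0,0.22]]'
python3 - <<'E'
from h import *
s=read_state(); Rm=R.from_quat(s["eef_rot"]).as_matrix(); print(s["position"],np.degrees(np.arctan2(Rm[1,0],Rm[0,0])))
p=grab_frame("wrist"); E=np.array(p["extrinsics"]); print(p["vfov"],p["cx"],p["cy"]); print("cam in tool",np.round(Rm.T@(E[:3,3]-s["position"]),3), np.round(Rm.T@E[:3,:3],2).tolist())
E
```

```text
t: 1.97
position: [0.4686, -0.3912, 0.2315]
eef_rot: [0.999, 0.047, 0.001, -0.001]
force: [0.0, -0.9, 0.6]
grip_width: 0.0855
[ 0.46864505 -0.39115368  0.23154481] 5.405164055553844
63.348223804512834 319.7090682164069 200.09639522004696
cam in tool [ 0.075  0.    -0.143] [[0.0, 0.96, 0.3], [1.0, -0.0, 0.0], [0.0, 0.3, -0.96]]
```

```bash
python3 -m inch '[[1,0.67,-0.64,0,0.22],[1,0.67,-0.64,0,0.22],[1,0.67,-0.64,0,0.22],[1,0.67,-0.64,0,0.22],[1,0.67,-0.64,0,0.22],[1,0.67,-0.64,0,0.22],[1,0.67,-0.64,0,0.22],[1,0.67,-0.64,0,0.22],[1,0.67,-0.64,0,0.22]]'
python3 - <<'E'
from h import *
s=read_state(); Rm=R.from_quat(s["eef_rot"]).as_matrix(); print(s["position"],np.degrees(np.arctan2(Rm[1,0],Rm[0,0])))
p=grab_frame("wrist"); q=place_of("light",p); print([(r["score"],r["point"],at(p,r["point"],0)) for r in q])
im=p["image"].astype(int); m=((im[...,0]>150)&(im[...,1]>120)&(im[...,2]<90)).astype(np.uint8)
n,L,st,c=cv2.connectedComponentsWithStats(m); i=1+np.argmax(st[1:,4]); print(st[i],c[i])
cn=cv2.findContours((L==i).astype(np.uint8),0,2)[0][0][:,0]; W=np.array([at(p,x,.043)[:2] for x in cn.astype(float)]).astype(np.float32); print("rect@.043",cv2.minAreaRect(W))
save(p,"w1.png")
E
```

```text
t: 2.77
position: [0.6497, -0.1831, 0.2312]
eef_rot: [0.992, -0.124, -0.0, 0.0]
force: [-0.5, -0.4, -0.8]
grip_width: 0.0853
[ 0.64974211 -0.18305199  0.23122678] -14.277681660357885
[(0.84, [311.7, 148.1], array([ 0.67331128, -0.18017927,  0.        ]))]
[ 296  134   35   63 1511] [314.67504964 167.5545996 ]
rect@.043 ((0.6608984470367432, -0.17902183532714844), (0.034963663667440414, 0.06541671603918076), 74.88250732421875)
```

View pics/w1.png

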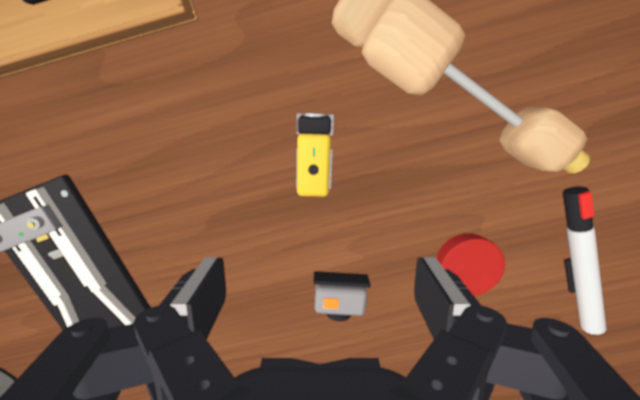

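The wrist view shows the light at (314,165), lens up. The measured outline is 35 x 65 mm, which matches the yellow part, with yaw about -15°. The two estimates of the origin agree at about (0.671,-0.181). I'll descend onto it.

```bash
python3 -m inch '[[1,0.05,-0.023,0.1,0.008],[1,0.05,-0.023,0.22,0.008],[1,0.05,-0.023,0.35,0.008],[1,0.05,-0.023,0.48,0.008],[1,0.05,-0.023,0.6,0.008],[1,0.05,-0.023,0.68,0.008],[1,0.05,-0.023,0.715,0.008],[1,0.05,-0.023,0.715,0.008]]'
python3 - <<'E'
from h import *
p=grab_frame("wrist"); save(p,"w2.png")
E
```

```text
t: 3.53
position: [0.6608, -0.183, 0.0131]
eef_rot: [0.991, -0.133, -0.004, -0.0]
force: [0.0, 0.4, 0.1]
grip_width: 0.0851
```

View pics/w2.png

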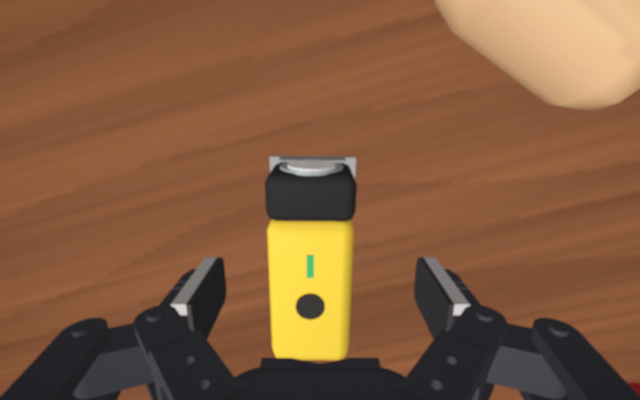

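The light is 9 px (about 3.5 mm) left of the finger centreline. I'll correct that and close.

```bash
python3 -m inch '[[1,0.015,-0.012,0,0],[1,0.015,-0.012,0,0],[0,0.015,-0.012,0,0],[0,0.015,-0.012,0,0],[0,0.015,-0.012,0,0],[0,0.015,-0.012,0,0],[0,0.015,-0.012,0,0],[0,0.015,-0.012,0,0],[0,0.015,-0.012,0,0],[0,0.015,-0.012,0,0]]'
```

```text
t: 4.42
position: [0.6689, -0.1812, 0.0167]
eef_rot: [0.991, -0.133, -0.001, 0.0]
force: [-0.4, -0.3, 5.2]
grip_width: 0.0331
```

```bash
python3 -m inch '[[0,0.015,-0.012,-0.1,0],[0,0.015,-0.012,-0.2,0],[0,0.015,-0.012,-0.3,0],[0,0.015,-0.012,-0.43,0],[0,0.015,-0.012,-0.56,0],[0,0.015,-0.012,-0.66,0],[0,0.015,-0.012,-0.66,0]]'
python3 - <<'E'
from h import *
p=grab_frame("wrist"); save(p,"w3.png")
im=p["image"].astype(int); m=((im[...,0]>150)&(im[...,1]>120)&(im[...,2]<90)).astype(np.uint8); print(cv2.boundingRect(m))
E
```

```text
t: 5.0
position: [0.6784, -0.1799, 0.2234]
eef_rot: [0.991, -0.133, 0.005, 0.001]
force: [0.7, 0.1, -0.5]
grip_width: 0.0328
(0, 0, 601, 364)
```

View pics/w3.png

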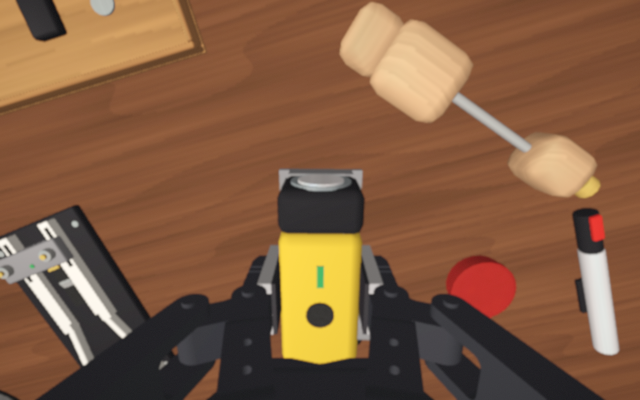

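The light is held straight, 33 mm wide, at image (320,290). Now I'll carry it to a viewpoint just ahead of the dock mouth.

```bash
python3 -m inch '[[0,-0.1,-0.1,-0.2,-0.03],[0,-0.2,-0.2,-0.255,-0.08],[0,-0.3,-0.29,-0.255,-0.12],[0,-0.4,-0.38,-0.255,-0.16],[0,-0.5,-0.47,-0.255,-0.2],[0,-0.6,-0.56,-0.255,-0.237],[0,-0.7,-0.65,-0.255,-0.237],[0,-0.8,-0.74,-0.255,-0.237],[0,-0.9,-0.83,-0.255,-0.237],[0,-0.918,-0.855,-0.255,-0.237],[0,-0.918,-0.855,-0.255,-0.237],[0,-0.918,-0.855,-0.255,-0.237]]'
python3 - <<'E'
from h import *
s=read_state(); Rm=R.from_quat(s["eef_rot"]).as_matrix(); P=np.array(s["position"]); print(P,np.degrees(np.arctan2(Rm[1,0],Rm[0,0])))
p=grab_frame("wrist"); save(p,"w4.png")
for px,zt in [((321,171),.0107),((321,233),-.0265)]:
    o,d=ray(p,px); o=Rm.T@(o-P); d=Rm.T@d; print("tool pt",np.round(o+d*(zt-o[2])/d[2],4))
for l,z in [("dock",0),("dock_mouth",.012),("dock_throat",.012),("light",P[2]-.0167)]:
    for q in place_of(l,p)[:2]: print(l,q["score"],q["point"],np.round(at(p,q["point"],z),4))
for l,z in [("contacts",.02),("catch",.012)]:
    for q in spot_in(l,p)[:2]: print(l,q["score"],q["point"],np.round(at(p,q["point"],z),4))
cv2.imwrite("pics/w4b.png",cv2.resize(cv2.imread("pics/w4.png")[0:260,140:500],None,fx=2.2,fy=2.2,interpolation=2))
E
```

```text
t: 6.05
position: [0.4765, 0.1416, 0.2915]
eef_rot: [0.999, 0.055, 0.001, 0.002]
force: [-0.2, -0.2, -1.8]
grip_width: 0.033
[0.47650255 0.1416113  0.29147163] 6.261688088822691
tool pt [0.0422 0.0011 0.0107]
tool pt [ 0.0256  0.001  -0.0265]
dock 0.58 [316.2, 73.1] [0.5832 0.1561 0.    ]
dock_mouth 0.76 [321.9, 162.8] [0.4734 0.1367 0.012 ]
dock_throat 0.68 [318.9, 84.3] [0.5699 0.1513 0.012 ]
dock_throat 0.47 [325.1, 164.1] [0.4721 0.1324 0.012 ]
light 0.63 [317.0, 242.0] [0.4784 0.1428 0.2748]
contacts 0.5 [322.2, 6.2] [0.6528 0.1566 0.02  ]
catch 0.46 [323.2, 30.4] [0.6299 0.1528 0.012 ]
```

View pics/w4b.png

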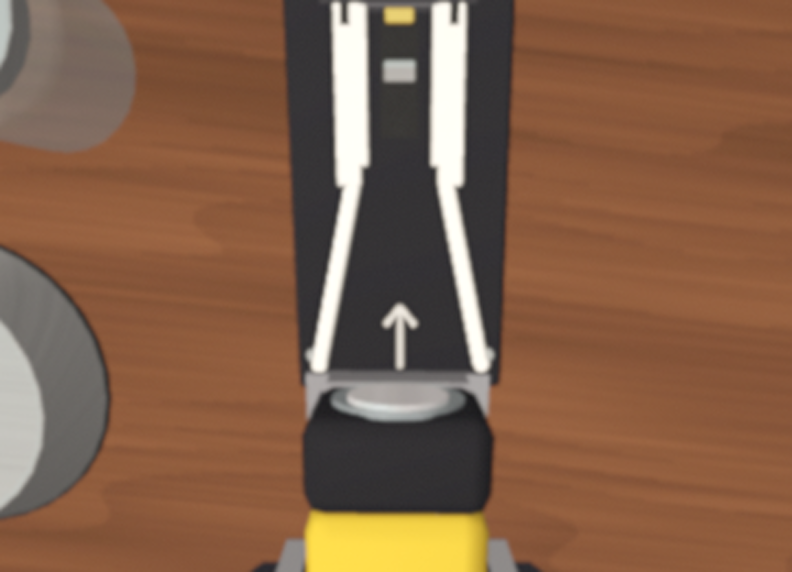

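The wrist view shows the dock straight ahead. The rails, arrow, catch and contact are all on crop column 400 (px 321.8), and the light is slightly left of that (crop column 397).

```bash
python3 - <<'E'
from h import *
s=read_state(); Rm=R.from_quat(s["eef_rot"]).as_matrix(); P=np.array(s["position"])
p=grab_frame("wrist"); C=lambda u,v:at(p,(u/2.2+140,v/2.2),.012)
a=C(400,366);b=C(400,12);print("line yaw",np.degrees(np.arctan2(*(b-a)[1::-1])),a,b)
m=(at(p,(318/2.2+140,368/2.2),.023)+at(p,(482/2.2+140,368/2.2),.023))/2; t=(at(p,(361/2.2+140,183/2.2),.023)+at(p,(439/2.2+140,183/2.2),.023))/2
print("mouth/throat@rail top",m,t,np.linalg.norm(m-t),np.degrees(np.arctan2(*(t-m)[1::-1])))
print("mouth width",np.linalg.norm(at(p,(318/2.2+140,368/2.2),.023)-at(p,(482/2.2+140,368/2.2),.023)))
print("deck edges near",C(302,383),C(499,383),"centre",(C(302,383)+C(499,383))/2)
print("contact",C(400,14),"catch",C(400,70))
print(Rm.round(4).tolist(),P)
E
```

```text
line yaw 6.0845140369441895 [0.4715439 0.1346622 0.012    ] [0.65951956 0.15469962 0.012     ]
mouth/throat@rail top [0.47246267 0.13484802 0.023     ] [0.57451682 0.1457426  0.023     ] 0.10263401906998648 6.093416856684157
mouth width 0.09659507942194588
deck edges near [0.45496624 0.19282649 0.012     ] [0.46735374 0.07361252 0.012     ] centre [0.46115999 0.1332195  0.012     ]
contact [0.65859221 0.15460076 0.012     ] catch [0.63207279 0.15177391 0.012     ]
[[0.9946, 0.1037, 0.0056], [0.1037, -0.9946, -0.0031], [0.0052, 0.0037, -1.0]] [0.47896541 0.13971421 0.29360511]
```

```bash
python3 -m inch '[[0,0.06,0.011,0.1,-0.002],[0,0.122,0.011,0.22,-0.002],[0,0.122,0.011,0.34,-0.002],[0,0.122,0.011,0.46,-0.002],[0,0.122,0.011,0.56,-0.002],[0,0.122,0.011,0.64,-0.002],[0,0.122,0.011,0.7,-0.002],[0,0.122,0.011,0.7,-0.002],[0,0.122,0.011,0.7,-0.002],[0,0.122,0.011,0.7,-0.002],[0,0.122,0.011,0.7,-0.002]]'
python3 - <<'E'
from h import *
s=read_state(); Rm=R.from_quat(s["eef_rot"]).as_matrix(); P=np.array(s["position"]); print(P,Rm.round(4).tolist())
p=grab_frame("wrist"); save(p,"w5.png")
for l,z in [("dock_throat",.012)]:
    for q in place_of(l,p)[:2]: print(l,q["score"],q["point"],np.round(at(p,q["point"],z),4))
for x in (-15,0,40): print(x,proj(p,[.589+x*.9943e-3,.147+x*.1063e-3,.012]).round(1))
E
```

```text
t: 7.37
position: [0.5188, 0.14, 0.0861]
eef_rot: [0.999, 0.053, 0.005, 0.001]
force: [-0.2, -0.1, -2.2]
grip_width: 0.0331
[0.51882266 0.13996048 0.08613365] [[0.9943, 0.1066, 0.0096], [0.1067, -0.9943, -0.0022], [0.0093, 0.0032, -1.0]]
dock_throat 0.81 [312.2, 139.9] [0.5684 0.1496 0.012 ]
-15 [319.5 131.9]
0 [319.5 108.3]
40 [319.5  40.4]
```

View pics/w5.png

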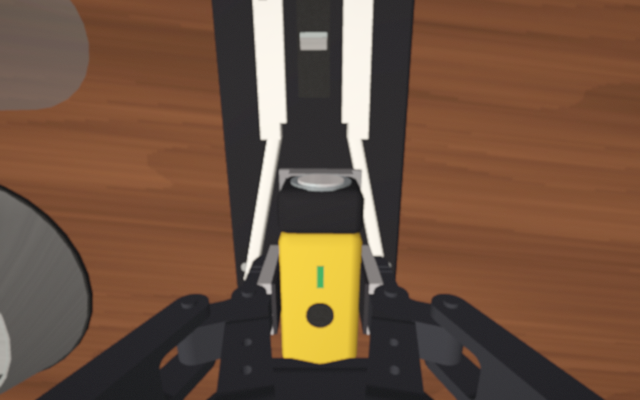

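The dock centreline now sits at column about 314.5 (catch 313.5, rails 286/342) against the light at 320, so the light must go about 3.6 mm left. I'll correct that while lowering.

```bash
python3 -m inch '[[0,-0.013,-0.012,0,0],[0,-0.013,-0.012,0.04,0],[0,-0.013,-0.012,0.09,0],[0,-0.013,-0.012,0.13,0],[0,-0.013,-0.012,0.15,0],[0,-0.013,-0.012,0.16,0],[0,-0.013,-0.012,0.16,0],[0,-0.013,-0.012,0.16,0]]'
python3 - <<'E'
from h import *
s=read_state(); Rm=R.from_quat(s["eef_rot"]).as_matrix(); P=np.array(s["position"]); print(P,Rm.round(4).tolist())
p=grab_frame("wrist"); save(p,"w6.png")
E
```

```text
t: 8.13
position: [0.5148, 0.1431, 0.0379]
eef_rot: [0.999, 0.053, 0.005, 0.001]
force: [0.5, 0.9, -2.5]
grip_width: 0.0329
[0.51480416 0.14309677 0.0378679 ] [[0.9942, 0.1068, 0.0093], [0.1068, -0.9943, -0.0022], [0.009, 0.0032, -1.0]]
```

View pics/w6.png

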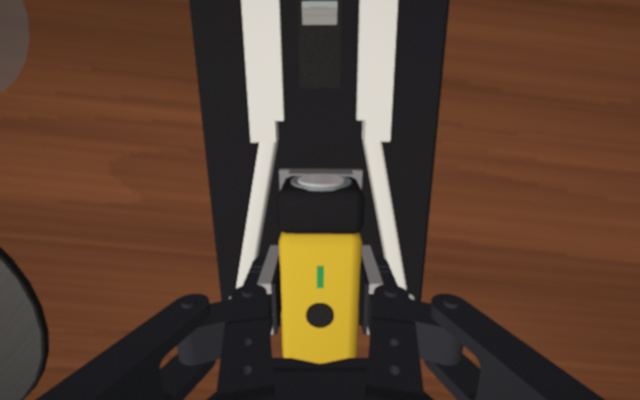

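The light is centred: rail inner edges at 284/357, catch at 320, light at 320. I'll lower it to the deck.

```bash
python3 -m inch '[[0,0,0,0.012,0],[0,0,0,0.022,0],[0,0,0,0.028,0],[0,0,0,0.028,0],[0,0,0,0.028,0]]'
```

```text
t: 8.6
position: [0.5151, 0.1431, 0.0298]
eef_rot: [0.999, 0.053, 0.005, 0.001]
force: [-0.4, -0.2, -1.8]
grip_width: 0.0329
```

Still about 1 mm up by calculation, since the held weight still shows. I'll go down a little more, then release.

```bash
python3 -m inch '[[0,0,0,0.003,0],[0,0,0,0.004,0],[0,0,0,0.004,0],[0,0,0,0.004,0]]'
```

```text
t: 8.93
position: [0.5154, 0.1432, 0.029]
eef_rot: [0.999, 0.053, 0.005, 0.001]
force: [-1.1, 0.0, 3.1]
grip_width: 0.0329
```

Contact confirmed: the force went from -1.8 to +3.1 N. Releasing and lifting.

```bash
python3 -m inch '[[1,0,0,0,0],[1,0,0,0,0],[1,0,0,0,0],[1,0,0,0,0],[1,0,0,0,0],[1,0,0,-0.06,0],[1,0,0,-0.15,0],[1,0,0,-0.25,0],[1,0,0,-0.33,0],[1,0,0,-0.33,0],[0,-0.1,0,-0.33,0],[0,-0.2,0,-0.33,0],[0,-0.3,0,-0.33,0],[0,-0.35,0,-0.33,0],[0,-0.35,0,-0.33,0],[0,-0.35,0,-0.33,0],[0,-0.35,0,-0.33,0],[0,-0.35,0,-0.33,0]]'
python3 - <<'E'
from h import *
s=read_state(); Rm=R.from_quat(s["eef_rot"]).as_matrix(); P=np.array(s["position"]); print(P,Rm.round(4).tolist(),s["force"])
p=grab_frame("wrist"); save(p,"w7.png")
for q in place_of("light",p)[:2]: print(q["score"],q["point"],at(p,q["point"],.012))
E
```

```text
t: 10.43
position: [0.4114, 0.1324, 0.1273]
eef_rot: [0.999, 0.053, 0.006, 0.001]
force: [-0.5, 0.2, -0.1]
grip_width: -0.0001
[0.41140039 0.13240292 0.12731427] [[0.9942, 0.1066, 0.0116], [0.1066, -0.9943, -0.0017], [0.0113, 0.0029, -0.9999]] [-0.51064791  0.23371534 -0.13032142]
0.94 [321.0, 58.7] [0.51642449 0.14196563 0.012     ]
```

View pics/w7.png

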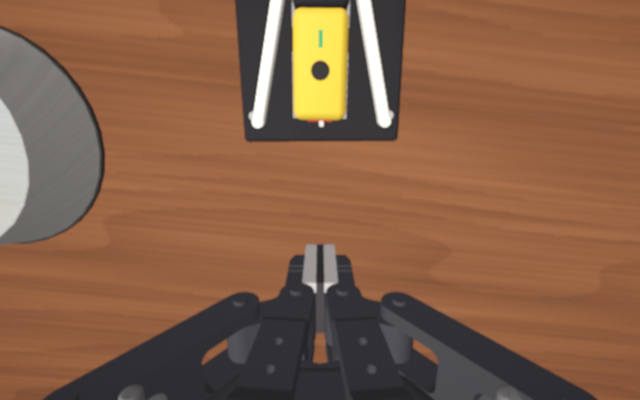

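The light stands upright and centred in the mouth (column 320, rails at 258/384). I'll lower the shut fingers behind the tail.

```bash
python3 -m inch '[[0,0.05,0.003,0.08,0],[0,0.06,0.003,0.18,0],[0,0.06,0.003,0.28,0],[0,0.06,0.003,0.34,0],[0,0.06,0.003,0.36,0],[0,0.06,0.003,0.36,0],[0,0.06,0.003,0.36,0]]'
```

```text
t: 11.12
position: [0.431, 0.1332, 0.0197]
eef_rot: [0.999, 0.053, 0.005, 0.001]
force: [-0.5, -0.4, -0.8]
grip_width: -0.0003
```

```bash
python3 -m inch '[[0,0.03,0,0.01,0],[0,0.06,0,0.011,0],[0,0.085,0,0.011,0],[0,0.1,0,0.012,0],[0,0.11,0,0.012,0],[0,0.12,0,0.012,0]]'
```

```text
t: 11.62
position: [0.4671, 0.1371, 0.0167]
eef_rot: [0.999, 0.053, 0.005, 0.001]
force: [-1.8, -0.6, 1.5]
grip_width: -0.0003
```

```bash
python3 -m inch '[[0,0.015,0,0,0],[0,0.03,0,0.001,0],[0,0.045,0,0.001,0],[0,0.06,0,0.001,0],[0,0.06,0,0.001,0]]'
```

```text
t: 12.03
position: [0.4864, 0.1392, 0.0167]
eef_rot: [0.999, 0.053, 0.006, 0.001]
force: [0.6, 0.1, 0.2]
grip_width: -0.0001
```

```bash
python3 -m inch '[[0,0.015,0,0,0],[0,0.03,0,0.001,0],[0,0.045,0,0.001,0],[0,0.06,0,0.002,0],[0,0.075,0,0.003,0],[0,0.09,0,0.003,0],[0,0.1,0,0.003,0],[0,0.1,0,0.003,0]]'
python3 - <<'E'
from h import *
s=read_state(); print(s["position"],s["force"])
p=grab_frame("wrist"); save(p,"w8.png")
E
```

```text
t: 12.7
position: [0.5174, 0.1425, 0.0164]
eef_rot: [0.999, 0.053, 0.007, 0.001]
force: [-0.0, 0.4, 0.3]
grip_width: 0.0002
[0.51740099 0.14253595 0.01635603] [-0.0458437   0.35383111  0.30797666]
```

View pics/w8.png

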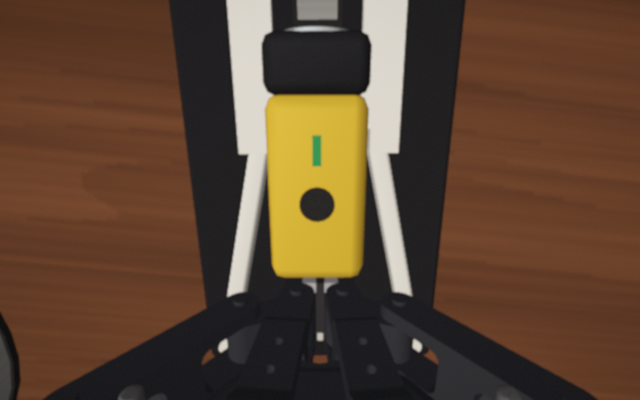

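The light has entered the throat straight: body at column 317, fingers at 320, lens just short of the catch. From here I'll push in small steps.

```bash
python3 -m inch '[[0,0.008,-0.001,0,0],[0,0.016,-0.002,0,0],[0,0.024,-0.002,0,0],[0,0.032,-0.002,0,0],[0,0.04,-0.002,0.001,0]]'
```

```text
t: 13.17
position: [0.529, 0.1444, 0.0162]
eef_rot: [0.999, 0.053, 0.006, 0.001]
force: [-1.6, 0.1, 1.6]
grip_width: -0.0001
```

```bash
python3 -m inch '[[0,0.006,0,0,0],[0,0.012,0,0,0],[0,0.018,0,0,0],[0,0.024,0,0,0]]'
```

```text
t: 13.5
position: [0.536, 0.1451, 0.0162]
eef_rot: [0.999, 0.053, 0.006, 0.001]
force: [-2.0, -0.4, 0.9]
grip_width: 0.0005
```

```bash
python3 -m inch '[[0,0.006,0,0,0],[0,0.012,0,0,0],[0,0.018,0,0,0]]'
```

```text
t: 13.75
position: [0.5412, 0.1456, 0.0161]
eef_rot: [0.999, 0.053, 0.006, 0.001]
force: [-3.0, -0.5, 0.3]
grip_width: 0.0006
```

```bash
python3 -m inch '[[0,0.006,0,0,0],[0,0.012,0,0,0],[0,0.016,0,0,0]]'
```

```text
t: 14.0
position: [0.5466, 0.1462, 0.0163]
eef_rot: [0.999, 0.053, 0.006, 0.001]
force: [-0.4, -0.4, -0.2]
grip_width: 0.0002
```

```bash
python3 -m inch '[[0,0.006,0,0,0],[0,0.012,0,0,0],[0,0.016,0,0,0]]'
```

```text
t: 14.25
position: [0.5518, 0.1468, 0.0164]
eef_rot: [0.999, 0.053, 0.006, 0.001]
force: [-1.1, -0.5, -0.6]
grip_width: -0.0002
```

```bash
cat > y.py <<'E'
from h import *
p=grab_frame("wrist"); im=p["image"].astype(int); m=((im[...,0]>120)&(im[...,1]>100)&(im[...,2]<80)).astype(np.uint8)
n,L,st,c=cv2.connectedComponentsWithStats(m); i=1+np.argmax(st[1:,4]); x,y,w,h,_=st[i]; print("yellow",st[i],"tail top edge",at(p,(x+w/2,y+h),.053).round(4)); save(p,"w9.png")
E
python3 y.py; python3 -m inch '[[0,0.005,0,0,0],[0,0.01,0,0,0]]'
```

```text
yellow [  266    97   102   183 16117] tail top edge [0.5621 0.1486 0.053 ]
t: 14.47
position: [0.5552, 0.1472, 0.0165]
eef_rot: [0.999, 0.053, 0.006, 0.001]
force: [-0.8, -1.4, -0.1]
grip_width: -0.0003
```

```bash
python3 -m inch '[[0,0.005,0,0,0],[0,0.01,0,0,0]]'
```

```text
t: 14.63
position: [0.5578, 0.1474, 0.0164]
eef_rot: [0.999, 0.053, 0.006, 0.001]
force: [-3.0, 0.4, 0.4]
grip_width: -0.0003
```

```bash
python3 -m inch '[[0,0.005,0,0,0],[0,0.01,0,0,0]]'
```

```text
t: 14.8
position: [0.56, 0.1476, 0.0162]
eef_rot: [0.999, 0.053, 0.005, 0.001]
force: [-3.1, -0.9, 1.1]
grip_width: -0.0002
```

```bash
python3 -m inch '[[0,0.004,0,0,0],[0,0.008,0,0,0]]'
```

```text
t: 14.97
position: [0.5612, 0.1477, 0.0162]
eef_rot: [0.999, 0.053, 0.004, 0.001]
force: [-6.3, -0.4, 4.8]
grip_width: 0.0002
```

```bash
python3 -m inch '[[0,0.004,0,0,0],[0,0.008,0,0,0]]'
```

```text
t: 15.13
position: [0.562, 0.1478, 0.0161]
eef_rot: [0.999, 0.053, 0.002, 0.002]
force: [-12.1, -1.5, 10.2]
grip_width: -0.0002
```

```bash
python3 -m inch '[[0,0.004,0,0,0],[0,0.007,0,0,0]]'
```

```text
t: 15.3
position: [0.5619, 0.1478, 0.0162]
eef_rot: [0.999, 0.053, -0.001, 0.002]
force: [-11.5, -0.8, 10.2]
grip_width: -0.0004
```

```bash
python3 y.py; python3 - <<'E'
from h import *
p=grab_frame("wrist"); t=grab_frame("top"); sc=grab_frame("scene")
a=cv2.resize(p["image"][0:300,170:470],(450,450)); 
def cr(q,X):
    u,v=proj(q,X).astype(int); return cv2.resize(q["image"][v-35:v+35,u-30:u+30],(300,350),interpolation=2)
b=cr(sc,[.62,.15,.03]); im=np.zeros((450,750,3),np.uint8); im[:,:450]=a; im[:350,450:]=b
cv2.imwrite("pics/m.png",im[...,::-1]); print(read_state()["force"],read_state()["position"])
E
```

```text
yellow [  266    97   102   183 16145] tail top edge [0.5729 0.1496 0.053 ]
[-9.93483709 -1.31595385  7.47638283] [0.56189801 0.14774894 0.01619515]
```

View pics/m.png

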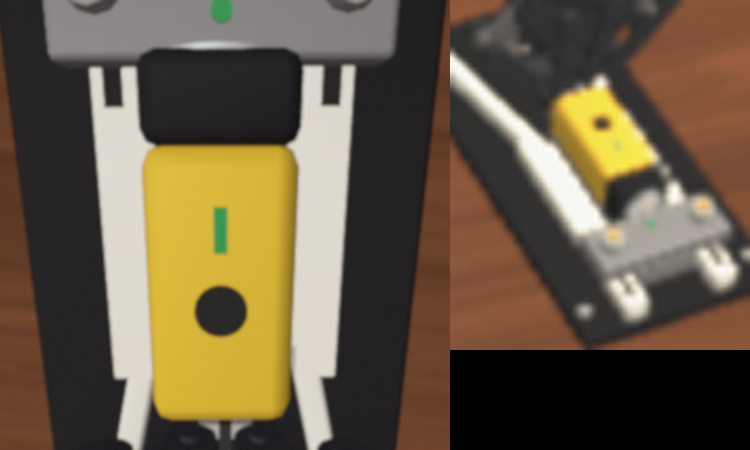

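The lens is right up against the grey block and straight in the rails. The push is at about 12 N, plus 10 N of downward load on the light. I'll ease the downward load and push slightly more.

```bash
python3 -m inch '[[0,0.002,0,-0.004,0],[0,0.005,0,-0.004,0],[0,0.008,0,-0.004,0]]'
```

```text
t: 15.75
position: [0.5619, 0.1476, 0.0165]
eef_rot: [0.999, 0.053, -0.003, 0.002]
force: [-10.4, -1.0, 2.9]
grip_width: 0.0001
```

```bash
python3 -m inch '[[0,0.007,0,-0.002,0],[0,0.009,0,-0.002,0],[0,0.009,0,-0.002,0]]'
```

```text
t: 16.0
position: [0.5616, 0.1475, 0.0163]
eef_rot: [0.999, 0.053, -0.006, 0.003]
force: [-11.7, -1.3, 6.3]
grip_width: -0.0003
```

```bash
python3 y.py; python3 -m inch '[[0,-0.03,0,-0.005,0],[0,-0.06,0,-0.005,0],[0,-0.06,0,-0.005,0],[0,-0.06,0,-0.005,0]]'; python3 - <<'E'
from h import *
p=grab_frame("wrist"); im=p["image"].astype(int); m=((im[...,0]>120)&(im[...,1]>100)&(im[...,2]<80)).astype(np.uint8)
n,L,st,c=cv2.connectedComponentsWithStats(m); i=1+np.argmax(st[1:,4]); x,y,w,h,_=st[i]; print("yellow",st[i],"tail",at(p,(x+w/2,y+h),.053).round(4),"front",at(p,(x+w/2,y),.055).round(4))
save(p,"w10.png"); s=read_state(); print(s["force"],s["moment"],s["position"])
for r in spot_in("catch",p)[:1]+spot_in("contacts",p)[:1]: print(r["score"],r["point"])
E
```

```text
yellow [  265    97   103   183 16221] tail top edge [0.573  0.1496 0.053 ]
t: 16.38
position: [0.5442, 0.1457, 0.0184]
eef_rot: [0.999, 0.053, -0.005, 0.002]
force: [-0.1, -1.0, -0.7]
grip_width: -0.0
yellow [  264    44   106   195 17725] tail [0.5711 0.1493 0.053 ] front [0.6349 0.1559 0.055 ]
[ 0.69387864 -0.04948874 -0.20916078] [ 0.03063169 -0.06302439 -0.0313828 ] [0.54459021 0.14575182 0.01856227]
```

Backing off, the light returned 2 mm (.573 to .571), which is what the play between hard stop and catch should be. I'll re-push to about 14–15 N to rule out a stall on the catch.

```bash
python3 -m inch '[[0,0.03,0,0.003,0],[0,0.045,0,0.004,0],[0,0.052,0,0.003,0],[0,0.056,0,0.002,0],[0,0.06,0,0.001,0]]'
```

```text
t: 16.95
position: [0.5604, 0.1474, 0.0174]
eef_rot: [0.999, 0.053, -0.009, 0.003]
force: [-8.3, -1.3, 5.1]
grip_width: -0.0001
```

```bash
python3 -m inch '[[0,0.004,0,-0.002,0],[0,0.008,0,-0.003,0],[0,0.011,0,-0.004,0],[0,0.011,0,-0.004,0]]'
```

```text
t: 17.28
position: [0.5613, 0.1473, 0.0176]
eef_rot: [0.999, 0.053, -0.011, 0.003]
force: [-8.4, -0.8, 3.1]
grip_width: -0.0002
```

```bash
python3 y.py
```

```text
yellow [  265    97   103   182 15984] tail top edge [0.5727 0.1495 0.053 ]
```

```bash
python3 -m inch '[[0,0.006,0,-0.001,0],[0,0.01,0,-0.002,0],[0,0.013,0,-0.003,0],[0,0.013,0,-0.003,0]]'
```

```text
t: 17.67
position: [0.561, 0.1473, 0.0171]
eef_rot: [0.998, 0.053, -0.016, 0.004]
force: [-10.8, -0.3, 7.2]
grip_width: 0.0001
```

```bash
python3 -m inch '[[0,0.008,0,-0.002,0],[0,0.013,0,-0.003,0],[0,0.017,0,-0.003,0],[0,0.017,0,-0.003,0]]'; python3 y.py
```

```text
t: 18.0
position: [0.5607, 0.1472, 0.0169]
eef_rot: [0.998, 0.053, -0.022, 0.004]
force: [-16.0, -1.0, 12.0]
grip_width: 0.0002
yellow [  264    98   104   183 16308] tail top edge [0.5726 0.1496 0.053 ]
```

16 N produced no further movement, so the light is at the hard stop. I'll back off, lift clear and inspect.

```bash
python3 -m inch '[[0,-0.03,0,-0.004,0],[0,-0.07,0,-0.004,0],[0,-0.12,0,-0.01,0],[0,-0.2,0,-0.1,0],[0,-0.2,0,-0.22,0],[0,-0.2,0,-0.34,0],[0,-0.2,0,-0.4,0],[0,-0.2,0,-0.4,0],[0,-0.2,0,-0.4,0]]'; python3 - <<'E'
from h import *
s=read_state();print(s["position"],s["force"])
p=grab_frame("wrist"); save(p,"w11.png"); sc=grab_frame("scene")
for q in (p,sc):
    for r in place_of("light",q)[:1]: print("light",r["score"],at(q,r["point"],.012).round(4))
im=p["image"].astype(int); m=((im[...,0]>120)&(im[...,1]>100)&(im[...,2]<80)).astype(np.uint8)
n,L,st,c=cv2.connectedComponentsWithStats(m); i=1+np.argmax(st[1:,4]); x,y,w,h,_=st[i]; print("yellow",st[i],"tail",at(p,(x+w/2,y+h),.053).round(4),"front",at(p,(x+w/2,y),.055).round(4))
u,v=proj(sc,[.64,.152,.03]).astype(int)
b=cv2.resize(sc["image"][v-30:v+30,u-30:u+30],(390,390),interpolation=2)
a=p["image"][max(0,y-130):max(0,y-130)+390,130:530]; o=np.zeros((400,800,3),np.uint8); o[:a.shape[0],:400]=a; o[:390,405:795]=b; cv2.imwrite("pics/f.png",o[...,::-1])
E
```

```text
t: 18.8
position: [0.5083, 0.1425, 0.1413]
eef_rot: [0.998, 0.053, -0.02, 0.004]
force: [0.1, 0.7, -0.4]
grip_width: -0.0
[0.50831857 0.14251507 0.14134911] [ 0.14524664  0.65285965 -0.39165974]
light 0.82 [0.6124 0.1546 0.012 ]
light 0.89 [0.617  0.1569 0.012 ]
yellow [ 293    4   51  110 3936] tail [0.5703 0.149  0.053 ] front [0.6352 0.1559 0.055 ]
```

View pics/f.png

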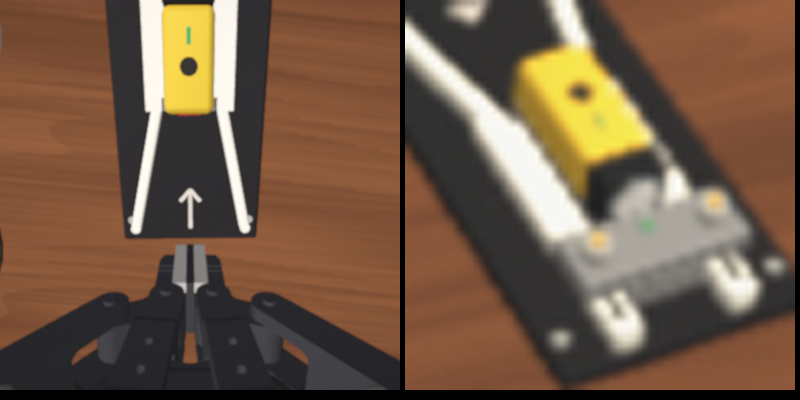

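The light sits straight in the rails with its lens at the block. Front edge is .635 in both retracted views. Because the pushes carried some downward load, I'll do one gentle pull test to confirm the latch.

```bash
python3 -m inch '[[1,0.1,-0.002,0,0],[1,0.2,-0.002,0,0],[1,0.3,-0.002,0,0],[1,0.348,-0.002,0,0],[1,0.348,-0.002,0,0],[1,0.348,-0.002,0.08,0],[1,0.348,-0.002,0.18,0],[1,0.348,-0.002,0.28,0],[1,0.348,-0.002,0.33,0],[1,0.348,-0.002,0.34,0],[1,0.348,-0.002,0.34,0],[1,0.348,-0.002,0.34,0]]'; python3 - <<'E'
from h import *
p=grab_frame("wrist"); im=p["image"].astype(int); m=((im[...,0]>120)&(im[...,1]>100)&(im[...,2]<80)).astype(np.uint8)
n,L,st,c=cv2.connectedComponentsWithStats(m); i=1+np.argmax(st[1:,4]); x,y,w,h,_=st[i]; print(st[i],"centre col",x+w/2)
E
```

```text
t: 20.0
position: [0.6037, 0.1522, 0.0307]
eef_rot: [0.998, 0.053, -0.024, 0.005]
force: [0.4, 0.7, 0.2]
grip_width: 0.0852
[ 277  217   82  132 9351] centre col 318.0
```

```bash
python3 -m inch '[[0,0,-0.003,0,0],[0,0,-0.003,0,0],[0,0,-0.003,0,0],[0,0,-0.003,0,0],[0,0,-0.003,0,0],[0,0,-0.003,0,0],[0,0,-0.003,0,0],[0,0,-0.003,0,0]]'
```

```text
t: 20.72
position: [0.6052, 0.1534, 0.0328]
eef_rot: [0.998, 0.053, -0.022, 0.004]
force: [-2.1, -0.0, 6.5]
grip_width: 0.033
```

```bash
python3 -m inch '[[0,-0.003,0,0,0],[0,-0.006,0,0,0],[0,-0.009,0,0,0],[0,-0.009,0,0,0]]'
```

```text
t: 21.05
position: [0.6049, 0.1534, 0.033]
eef_rot: [0.998, 0.053, -0.02, 0.004]
force: [7.7, 0.2, -4.5]
grip_width: 0.0325
```

The light resists an 8–10 N pull and moved only 0.3 mm, so it is latched. Releasing and retreating.

```bash
python3 -m inch '[[0,0.002,0,0,0],[1,0.002,0,0,0],[1,0.002,0,0,0],[1,0.002,0,0,0],[1,0.002,0,0,0],[1,0.002,0,0,0],[1,0.002,0,-0.05,0],[1,0.002,0,-0.15,0],[1,0.002,0,-0.27,0],[1,0.002,0,-0.4,0],[1,-0.1,0,-0.5,0],[1,-0.25,0,-0.5,0],[1,-0.35,0,-0.5,0],[1,-0.35,0,-0.5,0],[1,-0.35,0,-0.5,0]]'; python3 - <<'E'
from h import *
sc=grab_frame("scene"); t=grab_frame("top")
for l in ["light","headlamp","jar","polish_tin","shoe_stretcher","mini_pump","dog_bowl"]:
    print(l,[(q["score"],at(f,q["point"],.012 if l=="light" else 0).round(3)) for f in (sc,t) for q in place_of(l,f)[:1]])
s=read_state(); print(s["position"],s["force"],s["t"]); close_job()
E
```

```text
t: 22.3
position: [0.5044, 0.1436, 0.187]
eef_rot: [0.998, 0.053, -0.02, 0.004]
force: [1.5, 0.1, 0.4]
grip_width: 0.0851
light [(0.91, array([0.614, 0.152, 0.012]))]
headlamp [(0.57, array([ 0.484, -0.164,  0.   ])), (0.69, array([ 0.49 , -0.173,  0.   ]))]
jar [(0.6, array([0.605, 0.339, 0.   ]))]
polish_tin [(0.84, array([ 0.49 , -0.338,  0.   ])), (0.6, array([ 0.495, -0.314,  0.   ]))]
shoe_stretcher [(0.89, array([ 0.689, -0.359,  0.   ])), (0.86, array([ 0.686, -0.363,  0.   ]))]
mini_pump [(0.81, array([ 0.464, -0.478,  0.   ])), (0.92, array([ 0.454, -0.466,  0.   ]))]
dog_bowl [(0.92, array([0.424, 0.406, 0.   ])), (0.98, array([0.426, 0.398, 0.   ]))]
[0.50646639 0.14383202 0.1870173 ] [-0.12684484 -0.12550806 -0.09714185] 23.1
the job is handed in; nothing more can be done
```

The light is on charge in the dock, latched as far as I can tell, and the job was handed in at about 23 s. I set it lens-first between the rails, released it, and pushed it home low on the tail with the shut fingers.

**Latch:**
- **Push:** it stopped against the block. A second push reached 16 N without moving it further, so slightly over the advised 14 N but under the 30 N limit.
- **Spring-back:** when I backed off it came back about 2 mm, as it should from the hard stop to the catch.
- **Pull test:** I then gripped it lightly and pulled with about 8 N; it moved only 0.3 mm. I could not see the catch or the contacts directly.

**Clear of contact:** the gripper is open, about 0.13 m above and behind the light, with wrist force near zero.

**Other things:** most re-measured positions are within about 1 cm of the first readings. The exceptions are single camera readings: 23 mm for the headlamp and 16 mm for the bowl. In the other camera both agree to within about 1 cm. I took these as network error, since the arm never went near either one.

**Disagreements:**
- My first estimate of the dock centreline was about 3.6 mm off. I had used old pixels with a newer arm pose, and corrected it from the near view before placing the light.
- In the last check the light was found only in the scene camera, not the top one; it agreed with the earlier wrist view.

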